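# Pack the stained-glass kit tray, tall bottle last

## Robot

A 6-joint arm with a two-finger parallel gripper is mounted at the origin on the work surface. World frame = base frame: x ahead of the robot, y to its left, z up, the work surface at z = 0. Lengths are in m, angles in rad, forces in N, time in s.
With the tool pointing down it reaches from about 0.325 to 0.9 m from the base axis. Payload 6.1 kg.
Tool frame: the origin (TCP) lies at the very end of the fingers, on their centre line; the grasp point (between the pads) lies 19 mm behind it; z points along the fingers, y is the line along which they close (so a half turn about z gives the same grasp; the last joint's range is limited). The gripper opens to 85 mm and grips with 20 to 120 N. Pads are 22 mm wide; open, the fingers measure 114 mm over their backs; the gripper's body (76 mm by 85 mm) begins 54 mm behind the grasp point. The pads swing forward as they close: fully open they stand 13 mm farther back than shut.
Start: joints at [1.174, 0.22, 1.526, -0, 1.395, -0.126], TCP at [0.167, 0.602, 0.192] pointing down, gripper open.
Joint ranges: [-2.98, 2.98], [-0.91, 2.08], [0.09, 2.57], [-1.24, 4.39], [0.2, 2.65], [-2.68, 2.68]. Speed limits (rad/s): [2.57, 2.57, 3.01, 3.14, 3.14, 3.14].

## Interface

Orientations are given as [roll, pitch, yaw] about the fixed x, y, z axes, in that order (R = Rz(yaw) Ry(pitch) Rx(roll)).
In Python, from rig import robot gives the robot as it stands. Calls block until the motion is done:
- robot.move_to(position, orientation): joint-space move of the TCP to a pose.
- robot.line_to(position, max_speed=0.15, rotation=None, f_stop=None): straight line of the TCP; rotation=None keeps the orientation; max_speed is the mean speed in m/s. With f_stop (N) it stops when the force on the tool has changed by that much, and returns True; else False.
- robot.move_j(angles): joint-space move.
- robot.ungrasp() and robot.close(squeeze=None): open the fingers fully, or close them until they stop; squeeze is the grip in N (None keeps the last).
- robot.sleep(seconds).
- robot.ik(position, orientation): joint angles nearest the present ones, or None.
- robot.capture(name): name is "scene" or "side" or "wrist"; returns the picture (400x640x3 uint8, red, green, blue); there is no depth.
- robot.calibration(name): a dict with "fx", "fy", "cx", "cy" (pixels), "world_to_cam" (4x4, takes a point from world to camera coordinates). Camera axes: x right, y up, looking along -z (the intrinsics and any distortion apply to the point x, -y, -z); pixel columns grow to the right and rows downward; lengths in m; the calibration is good to about 2 mm. The wrist camera is an equidistant fisheye: a pixel r from the principal point sees the ray r / f radians off the axis. A picture is of the moment at which its call begins: read the wrist's pose just before it. calibration takes no time and is no camera call; for the wrist camera it gives the pose at the moment of the call.
A pose or a line that the arm cannot do raises robot.IKError and nothing moves.
- robot.hand_in(): hands the job in; it is judged then, once.
Readings, each from a call of its own:
- robot.read_time(): time.
- robot.read_joints(): joint angles.
- robot.read_qd(): joint speeds.
- robot.read_joint_torque(): joint torques, N m.
- robot.read_eef_pos(): TCP position.
- robot.read_tool_rot(): TCP orientation.
- robot.read_wrist_force(): force on the tool from outside, world axes, zero at the start.
- robot.read_wrist_torque(): the same for the moment, N m.
- robot.read_opening(): opening from 0.0 (shut) to 1.0 (fully open).
- robot.read_gripper_force(): force on a finger pad.
Only numpy, scipy, OpenCV 4.12 (cv2) and the standard library are available. Lean on these libraries where they do the work, as an engineer would, in place of code of your own. Each camera call takes 0.05 s, during which the arm holds its last target. There are 200 camera calls.

## Task

Pack the white kit tray for the next stained-glass student: first lay the folded wooden rule with the red ends flat in the long blue-floored bay, along it, and let go of it; only then stand the glass flux bottle with the green label and white cap upright in the green-floored bay next to it, so the tall bottle never blocks the reach for the rule. Set the bottle down gently: do not knock it over or drop it.

Things in the scene. Friction and masses are not known exactly. Their poses are not given: they have to be found in the camera images.
- rule: Folded wooden folding rule: a rigid bar of yellow and pale wood slats with red ends, 120 long (own x) x 30 wide (own y) x 20 mm high (z up), about 90 g, lying flat on the work surface. Origin: centre of its underside. Either end may point either way in the bay. A plain grey sharpening stone of the same size lies nearby and is not wanted.
- bottle: Capped rigid glass flux bottle standing upright, green label, white cap: straight round body 44 mm diameter up to 78 mm, then a neck, and a cap 25 mm in diameter from 94 to its top at 110 mm; about 160 g. Origin: centre of its underside, z up. An amber bottle with a pale label and black cap of the same size stands nearby and is not wanted.
- long_bay (a point): Centre of the floor of the tray's long bay (blue floor, nothing in it). The white tray is fixed, 196 x 129 mm; its floor is 4 mm above the work surface, its rims and dividers (3 to 4 mm thick) stand 7 mm above that floor. This bay is 188 mm along x and 52 mm along y inside, x along the bay, z up; the tray may be turned some 20 degrees. The other two bays lie side by side on its +y side.
- bottle_bay (a point): Centre of the floor of the tray's green-floored bay, 80 mm (x) by 66 mm (y) inside; same tray, axes, floor height and rims as the long bay; it lies 62 mm to +y and 54 mm to -x of the long bay's centre in the tray's axes. The third bay, on its +x side, already holds a yellow sponge 16 mm high that stays there; the sponge begins 50 mm from this point.
There are look-alikes about, which are no part of the job. Of the things like the rule, leave any that is pink, purple or turquoise; of the rest the larger one is meant.

How it is judged:
On the way:
1. The rule lies flat in the long bay, let go, while the bottle is not yet in the tray (x of rule in the frame of long_bay between -0.04 and 0.04 m and y of rule in the frame of long_bay between -0.015 and 0.015 m and z of rule in the frame of long_bay between -0.005 and 0.005 m and angle between the x axis of rule and the x axis of long_bay, either way round below 0.26 rad and angle between rule's own z axis and vertical below 0.12 rad and linear speed of rule below 0.02 m/s and contact force between the fingers and rule below 0.2 N and horizontal distance between bottle and bottle_bay above 0.06 m), for 0.2 s.
At the end, for the whole second after the job is handed in: Rule flat on the long bay's floor (40 mm lengthwise, 15 mm sideways of centre, 15 degrees), bottle upright on the green bay's floor (22 mm in x, 15 mm in y of centre, 7 degrees), heights within 5 and 4 mm, both released and at rest; the rule was let go before the bottle came (x of rule in the frame of long_bay between -0.04 and 0.04 m and y of rule in the frame of long_bay between -0.015 and 0.015 m and z of rule in the frame of long_bay between -0.005 and 0.005 m and angle between the x axis of rule and the x axis of long_bay, either way round below 0.26 rad and angle between each of rule, bottle's own z axis and vertical below 0.12 rad and linear speed of each of rule, bottle below 0.02 m/s and x of bottle in the frame of bottle_bay between -0.022 and 0.022 m and y of bottle in the frame of bottle_bay between -0.015 and 0.015 m and z of bottle in the frame of bottle_bay between -0.004 and 0.004 m and contact force between the fingers and rule below 0.2 N and contact force between the fingers and bottle below 0.2 N); the robot touches nothing.
It fails at once if The bottle is knocked over or tipped by more than 35 degrees (angle between bottle's own z axis and vertical above 0.61 rad).
It fails at once if The bottle is dropped (falls free of the fingers faster than 0.6 m/s, from about 20 mm or more) (contact force between the fingers and bottle below 0.1 N and linear speed of bottle above 0.6 m/s).
It also fails if it takes over 58 s, if anything falls off the work surface, if the arm or the gripper's body presses on something with over 40 N, if the wrist force passes 120 N, or if a joint passes its speed limit or range.

## Working session

There is one attempt and no reset: what is moved stays moved. The work goes in short steps, each a Python script; the robot and the scene stay as the last script left them, time stands still between calls to the robot, and variables do not carry over. Pictures are saved under pics/ and viewed, at most 11 in all, crops included, and the job is handed in when it is done.

```bash
ls; mkdir -p pics; python3 - <<'E'
from rig import robot
import cv2,numpy as np
for n in ("scene","side","wrist"):
    c=robot.calibration(n); im=robot.capture(n); cv2.imwrite(f"pics/{n}0.png",im[:,:,::-1])
    print(n,{k:(np.round(v,3).tolist()) for k,v in c.items()})
print(robot.read_time(),robot.read_tool_rot())
E
```

```text
pics
scene {'fx': 426.959, 'fy': 426.959, 'cx': 316.488, 'cy': 202.81, 'world_to_cam': [[-0.537, 0.843, -0.02, 0.219], [-0.497, -0.297, 0.815, 0.231], [0.682, 0.448, 0.579, -1.38], [0.0, 0.0, 0.0, 1.0]]}
side {'fx': 388.165, 'fy': 388.165, 'cx': 324.356, 'cy': 197.256, 'world_to_cam': [[0.753, -0.658, -0.0, -0.327], [0.327, 0.373, 0.868, -0.233], [-0.571, -0.653, 0.496, -0.46], [0.0, 0.0, 0.0, 1.0]]}
wrist {'fx': 309.707, 'fy': 309.707, 'cx': 323.406, 'cy': 194.629, 'world_to_cam': [[0.268, 0.963, -0.002, -0.623], [-0.916, 0.254, -0.312, 0.04], [-0.3, 0.085, 0.95, -0.381], [0.0, 0.0, 0.0, 1.0]]}
0.15 [-3.14011849e+00 -1.86426162e-04  2.87080945e+00]
```

View pics/scene0.png

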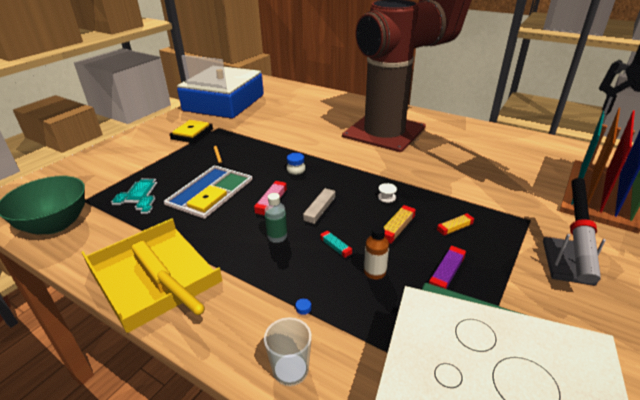

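View pics/side0.png

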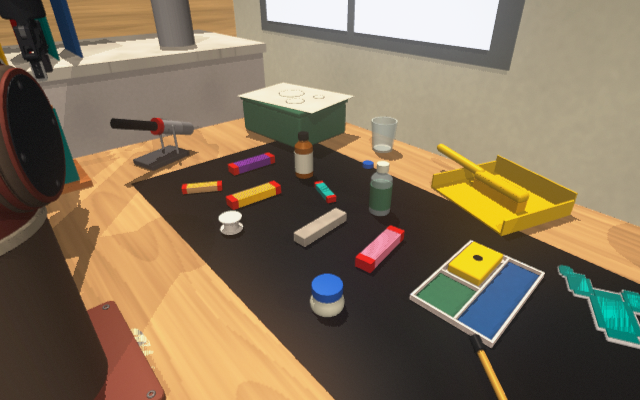

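The scene view shows these rule-like things: yellow with red ends, large (400,224) and small (456,224); pink (270,198); purple (448,268); turquoise (336,244); grey stone (320,205). The large yellow one fits the description. For the bottle, green label and white cap is at (277,218), and the amber one at (377,255) is not wanted. The tray is at (208,190). I'll confirm in one enlarged crop.

```bash
python3 - <<'E'
import cv2,numpy as np
a=cv2.imread("pics/scene0.png");b=cv2.imread("pics/side0.png")
A=cv2.resize(a[160:290,160:480],None,fx=2.5,fy=2.5,interpolation=cv2.INTER_CUBIC)[:300]
A=cv2.resize(a[160:280,160:480],(800,300),interpolation=cv2.INTER_CUBIC)
B=cv2.resize(b[130:345,170:570],(558,300),interpolation=cv2.INTER_CUBIC)
B=cv2.copyMakeBorder(B,0,0,0,242,cv2.BORDER_CONSTANT)
cv2.imwrite("pics/crop1.png",np.vstack([A,B]))
E
```

```text
(no output)
```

View pics/crop1.png

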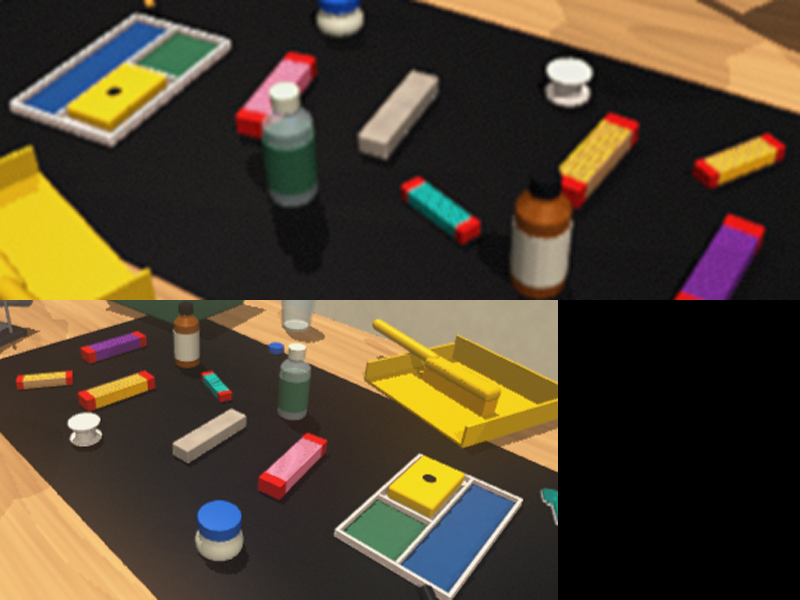

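The crop confirms the large yellow rule with red ends and the green-label, white-cap bottle. Next I'll localise them in both views.

```bash
cat > h.py <<'E'
from rig import robot
import cv2,numpy as np
from scipy.optimize import minimize,least_squares
def proj(n,P,c=None):
    c=c or robot.calibration(n);P=np.atleast_2d(P);T=np.array(c["world_to_cam"])
    q=P@T[:3,:3].T+T[:3,3];x,y,z=q[:,0],-q[:,1],-q[:,2]
    if n=="wrist":
        r=np.hypot(x,y);k=np.arctan2(r,z)/np.maximum(r,1e-9)
    else:k=1/z
    return np.c_[c["fx"]*x*k+c["cx"],c["fy"]*y*k+c["cy"]]
def back(n,uv,h,c=None):
    f=lambda p:(proj(n,[[p[0],p[1],h]],c)[0]-uv)
    return least_squares(f,[.5,.0]).x
def place(L,x,y,a):
    R=np.array([[np.cos(a),-np.sin(a)],[np.sin(a),np.cos(a)]])
    return np.c_[L[:,:2]@R.T+[x,y],L[:,2]]
def box(l,w,z0,z1):return np.array([[a*l/2,b*w/2,z] for a in(-1,1) for b in(-1,1) for z in(z0,z1)])
E
python3 - <<'E'
from h import *
L=np.array([[-98,64.5,11],[98,64.5,11],[98,-64.5,11],[-98,-64.5,11]])/1000
px={"scene":[(252.4,177.2),(204.8,217.2),(164.4,201.2),(214.8,165.2)],"side":[(410.1,297),(469.6,241.1),(544.2,272.7),(490.4,343.6)]}
def fit(names):
    g=np.mean([back(n,p,.011) for n in names for p in px[n]],0)
    return min((least_squares(lambda p:np.concatenate([(proj(n,place(L,*p))-px[n]).ravel() for n in names]),[*g,a]) for a in (0,1.57,3.14,-1.57)),key=lambda r:r.cost)
for ns in (["scene"],["side"],["scene","side"]):
    r=fit(ns);print("tray",ns,r.x.round(4),r.cost,"bays",place(np.array([[0,-.0345,0],[-.054,.0275,0]]),*r.x)[:,:2].round(4).tolist())
ims={n:cv2.imread(f"pics/{n}0.png") for n in px}
# rule silhouette from side: saturated warm colours
hsv=cv2.cvtColor(ims["side"],cv2.COLOR_BGR2HSV)
m=((hsv[...,1]>110)&(hsv[...,2]>80)&((hsv[...,0]<35)|(hsv[...,0]>170))).astype(np.uint8)
m[:178]=0;m[212:]=0;m[:,:223]=0;m[:,286:]=0
print("mask",m.sum(),cv2.boundingRect(m))
B=box(.12,.03,0,.02)
def cost(p,n,m):
    h=cv2.convexHull((proj(n,place(B,*p))*16).astype(np.int32))
    k=cv2.fillPoly(np.zeros(m.shape,np.uint8),[h],1,shift=4)
    return 1-(k&m).sum()/max((k|m).sum(),1)
ys,xs=np.nonzero(m);g=back("side",(xs.mean(),ys.mean()),.01)
res=min((minimize(cost,[*g,a],("side",m),method="Nelder-Mead",options=dict(initial_simplex=[[*g,a],[g[0]+.015,g[1],a],[g[0],g[1]+.015,a],[*g,a+.3]])) for a in np.arange(0,3.1,.4)),key=lambda r:r.fun)
print("rule",res.x,res.fun)
print("rule in scene px",proj("scene",place(np.array([[-.06,0,.02],[.06,0,.02]]),*res.x)).round(1).tolist())
# cap
for n,(x0,x1,y0,y1) in {"scene":(264,284,192,206),"side":(374,392,161,176)}.items():
    g=cv2.cvtColor(ims[n],cv2.COLOR_BGR2HSV)[y0:y1,x0:x1];mm=(g[...,1]<60)&(g[...,2]>150)
    y,x=np.nonzero(mm);uv=((x.min()+x.max())/2+x0,(y.min()+y.max())/2+y0);print("cap",n,uv,mm.sum(),back(n,uv,.102).round(4))
# others, rough
for k,p,h in [("amber cap",(304,136),.105),("stone",(320,226),.02),("pink",(381,247),.02),("jar",(327,285),.05),("spool",(231,222),.02),("smallyellow",(202,187),.015),("turq",(325,190),.01),("purple",(252,162),.02)]:
    print(k,back("side",p,h).round(3))
E
```

```text
tray ['scene'] [ 0.5502 -0.2339  6.3564] 1.356310634757044 bays [[0.5527, -0.2683], [0.4943, -0.2104]]
tray ['side'] [ 0.544  -0.2415  0.0761] 4.895071951304543 bays [[0.5466, -0.2759], [0.4881, -0.2182]]
tray ['scene', 'side'] [ 0.5452 -0.2406  6.3595] 13.534159123657322 bays [[0.5478, -0.275], [0.4893, -0.2173]]
mask 856 (225, 180, 57, 30)
rule [ 0.43534281  0.2385103  -0.06668386] 0.02880184331797231
rule in scene px [[410.5, 207.8], [385.6, 234.5]]
cap scene (np.float64(273.0), np.float64(199.0)) 116 [0.6041 0.0194]
cap side (np.float64(382.5), np.float64(167.5)) 109 [0.6012 0.0173]
amber cap [0.588 0.248]
stone [0.454 0.035]
pink [ 0.491 -0.085]
jar [ 0.335 -0.119]
spool [0.334 0.158]
smallyellow [0.36  0.336]
turq [0.566 0.149]
purple [0.512 0.368]
```

Both views agree on the rule to within 3 px and on the bottle to within 3 mm. The tray differs by 7 mm between the two views, so I'll refine it with the wrist camera. First, move above the rule and look.

```bash
python3 - <<'E'
from h import *
robot.move_to([.42,.2385,.2],[np.pi,0,np.pi-.067])
c=robot.calibration("wrist");im=robot.capture("wrist")[:,:,::-1].copy();cv2.imwrite("pics/w1.png",im)
hsv=cv2.cvtColor(im,cv2.COLOR_BGR2HSV)
m=((hsv[...,1]>110)&(hsv[...,2]>80)&((hsv[...,0]<35)|(hsv[...,0]>170))).astype(np.uint8)
B=box(.12,.03,0,.02)
p0=np.array([.43534,.23851,-.0667])
h=cv2.convexHull(proj("wrist",place(B,*p0),c).astype(np.int32))
roi=cv2.dilate(cv2.fillPoly(np.zeros_like(m),[h],1),np.ones((41,41)))
m&=roi
def cost(p):
    h=cv2.convexHull((proj("wrist",place(B,*p),c)*16).astype(np.int32))
    k=cv2.fillPoly(np.zeros_like(m),[h],1,shift=4);return 1-(k&m).sum()/(k|m).sum()
r=minimize(cost,p0,method="Nelder-Mead",options=dict(initial_simplex=[p0,p0+[.01,0,0],p0+[0,.01,0],p0+[0,0,.1]]))
print(r.x,r.fun,robot.read_time(),robot.read_eef_pos(),robot.read_joints())
cv2.polylines(im,[cv2.convexHull(proj("wrist",place(B,*r.x),c).astype(np.int32))],True,(0,255,0),1);cv2.imwrite("pics/w1b.png",im)
E
```

```text
[ 0.4322077   0.23479154 -0.04769912] 0.07488822652757077 1.825 [0.41979669 0.23928609 0.20004201] [ 3.54460405e-01 -1.30732962e-01  1.87537326e+00  2.87980911e-04
  1.39687838e+00 -1.15044286e+00]
```

View pics/w1b.png

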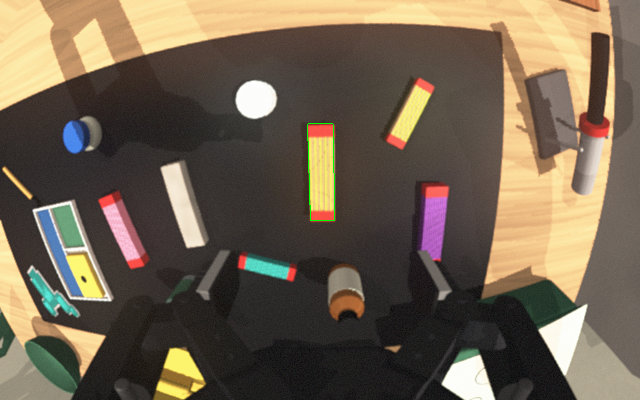

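The rule sits at (321,172) and the outline fits it. Grasp it 15 mm off-centre (toward tray -x), so the fingers clear the sponge at release. Lift, then look at the tray.

```bash
python3 - <<'E'
from h import *
robot.line_to([.4185,.2372,.03],.25,rotation=[np.pi,0,np.pi-.057])
print(robot.line_to([.4185,.2372,.008],.06,f_stop=8))
robot.close(40); print(robot.read_opening(),robot.read_gripper_force(),robot.read_eef_pos())
robot.line_to([.4185,.2372,.2],.25)
print(robot.read_opening(),robot.read_gripper_force(),robot.read_time())
robot.move_to([.49,-.16,.22],[np.pi,0,np.pi+.076])
robot.sleep(.1)
c=robot.calibration("wrist");im=robot.capture("wrist")[:,:,::-1].copy()
L=np.array([[-98,64.5,11],[98,64.5,11],[98,-64.5,11],[-98,-64.5,11]])/1000
cv2.imwrite("pics/w2raw.png",im)
import pickle;pickle.dump(c,open("c2.pkl","wb"))
cv2.imwrite("pics/w2.png",im)
print(proj("wrist",place(L,.5452,-.2406,.0763),c).round(1).tolist(),robot.read_time())
E
```

```text
False
-0.003154094936677384 0.0 [0.41847301 0.23720711 0.00799161]
0.00218242341052794 0.0 4.8583
[[307.1, 121.4], [309.2, 259.7], [223.7, 257.4], [209.6, 124.5]] 6.5083
```

View pics/w2.png

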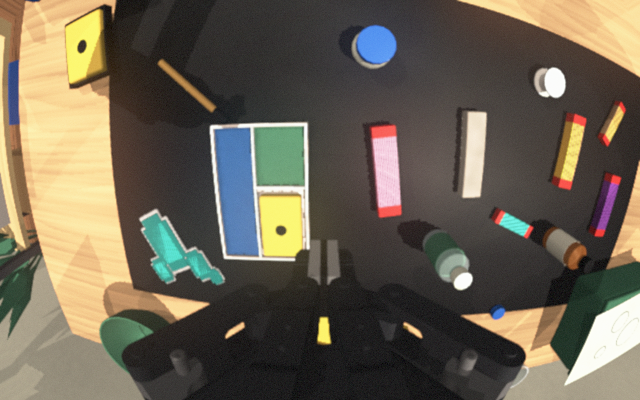

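The grasp missed: the fingers shut fully and the rule is still at (570,150). The tray corners match my fit to within 1 px, so tray = (0.5452, -0.2406, 0.076). I gripped too high, because the pads swing back at this width. I'll re-measure the rule and grip lower, then release it about 4 mm above the bay floor so the fingers stay above the rims.

```bash
cat >> h.py <<'E'
def rulefit(n,p0,c,im,d=31):
    hsv=cv2.cvtColor(im,cv2.COLOR_RGB2HSV)
    m=((hsv[...,1]>110)&(hsv[...,2]>80)&((hsv[...,0]<35)|(hsv[...,0]>170))).astype(np.uint8)
    B=box(.12,.03,0,.02);p0=np.array(p0)
    hull=lambda p:cv2.convexHull((proj(n,place(B,*p),c)*16).astype(np.int32))
    m&=cv2.dilate(cv2.fillPoly(np.zeros_like(m),[hull(p0)],1,shift=4),np.ones((d,d)))
    def cost(p):
        k=cv2.fillPoly(np.zeros_like(m),[hull(p)],1,shift=4);return 1-(k&m).sum()/(k|m).sum()
    r=minimize(cost,p0,method="Nelder-Mead",options=dict(initial_simplex=[p0,p0+[.01,0,0],p0+[0,.01,0],p0+[0,0,.1]]))
    return r.x,r.fun
E
python3 - <<'E'
from h import *
robot.ungrasp()
print(rulefit("side",[.435,.2385,-.06],robot.calibration("side"),robot.capture("side"),15))
robot.move_to([.4185,.237,.2],[np.pi,0,np.pi-.057])
p,f=rulefit("wrist",[.432,.235,-.05],robot.calibration("wrist"),robot.capture("wrist"));print(p,f)
a=p[2]; x,y=p[:2]+[.0012,.0018]; x-=.015*np.cos(a); y-=.015*np.sin(a)
R=[np.pi,0,np.pi+a]
robot.line_to([x,y,.03],.25,rotation=R)
print(robot.line_to([x,y,.002],.05,f_stop=8))
robot.close(30); print(robot.read_opening(),robot.read_gripper_force(),robot.read_eef_pos(),robot.read_time())
E
```

```text
(array([ 0.435 ,  0.2385, -0.06  ]), np.float64(0.041526374859708226))
[ 0.432  0.235 -0.05 ] 0.07044864664441974
False
0.0011041474918725084 0.0 [0.41824653 0.23753572 0.00200966] 11.2
```

```bash
python3 - <<'E'
from h import *
a=robot.capture("side")[80:280,120:380,::-1];b=robot.capture("wrist")[100:400,170:490,::-1]
cv2.imwrite("pics/k3.png",np.hstack([cv2.resize(a,(390,300)),b]))
robot.sleep(.2);print(robot.read_opening(),robot.read_gripper_force(),robot.read_wrist_force())
E
```

```text
0.0010995591654894175 0.0 [ 0.04166981  0.05983924 -0.13511198]
```

View pics/k3.png

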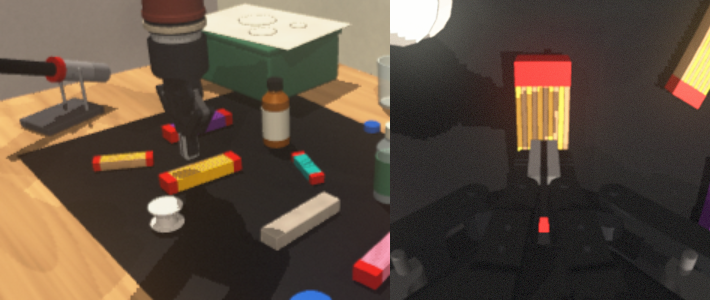

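```bash
python3 - <<'E'
from h import *
e=np.array(robot.read_eef_pos());print(e,robot.read_tool_rot(),robot.read_joints())
for n in("side","scene","wrist"):
    print(n,[proj(n,e+[0,0,d]).round(1).tolist() for d in(0,.02,.04)],proj(n,place(np.array([[-.06,0,.02],[.06,0,.02]]),.4335,.2365,-.055)).round(1).tolist())
a=robot.capture("side")[140:240,200:320,::-1];b=robot.capture("scene")[140:260,340:480,::-1]
cv2.imwrite("pics/k4.png",np.hstack([cv2.resize(a,(396,330),interpolation=cv2.INTER_CUBIC),cv2.resize(b,(385,330),interpolation=cv2.INTER_CUBIC)]))
E
```

```text
[0.4181991  0.23755369 0.00198738] [-3.14156215e+00 -3.07667665e-05  3.09162739e+00] [ 3.52440717e-01  1.12398805e-01  2.04150336e+00 -1.91920506e-05
  9.87730748e-01 -1.16837978e+00]
side [[[247.9, 199.9]], [[247.0, 191.9]], [[246.1, 183.8]]] [[228.2, 199.1], [276.7, 182.9]]
scene [[[400.4, 222.7]], [[401.3, 215.8]], [[402.1, 208.8]]] [[409.7, 207.0], [385.4, 233.9]]
wrist [[[324.8, 225.8]], [[325.0, 239.7]], [[325.2, 256.7]]] [[325.1, 163.6], [323.9, 332.1]]
```

View pics/k4.png

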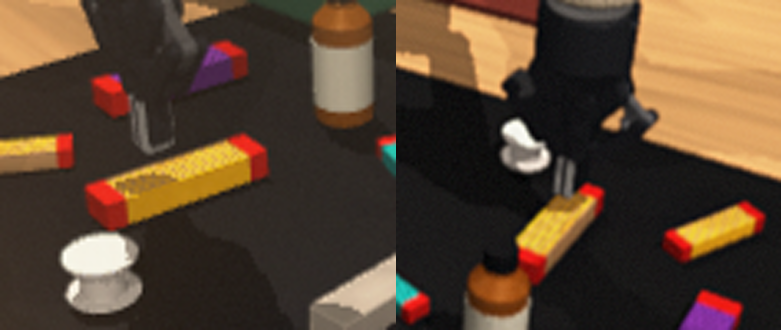

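The closed fingertips are at side ≈(246,185) and scene ≈(402,211). That is about 33 mm above the reported TCP with no lateral offset, so the real finger end is short of the stated TCP. I'll measure it by touching the mat gently with shut fingers beside the rule.

```bash
python3 - <<'E'
from h import *
robot.line_to([.418,.2375,.02],.2);robot.line_to([.418,.18,.02],.25)
robot.line_to([.418,.18,-.015],.12,f_stop=4)
print(robot.read_eef_pos())
hit=robot.line_to([.418,.18,-.045],.02,f_stop=3)
print(hit,robot.read_eef_pos(),robot.read_wrist_force(),robot.read_time())
robot.line_to([.418,.18,.04],.2)
E
```

```text
[ 0.41740711  0.18044268 -0.01542413]
True [ 0.41785971  0.17995397 -0.03886182] [-1.84134635  0.38354297  4.80961421] 13.7667
```

The mat touch at about -0.038 agrees with the images, so the true finger end is the reported z + 0.037. Retry the rule with that offset.

```bash
echo 'DZ=.037' >> h.py; python3 - <<'E'
from h import *
robot.ungrasp()
a=-.055; x,y=.4335-.015,.2366+.0008
robot.line_to([x,y,.04-DZ+.03],.25,rotation=[np.pi,0,np.pi+a])
print(robot.line_to([x,y,.005-DZ],.06,f_stop=6),robot.read_eef_pos())
robot.close(40);print(robot.read_opening(),robot.read_gripper_force())
robot.line_to([x,y,.17-DZ],.25)
print(robot.read_opening(),robot.read_gripper_force(),robot.read_time())
E
```

```text
False [ 0.41898998  0.2376138  -0.03154682]
0.33672067319865634 40.971840620040894
0.34074716746414807 40.50087332725525 18.0833
```

Gripped at 29 mm. Now place it.

```bash
python3 - <<'E'
from h import *
T=(.5452,-.2406,.0763)
x,y=place(np.array([[-.035,-.0345,0]]),*T)[0,:2]
robot.move_to([x,y,.15-DZ],[np.pi,0,np.pi+T[2]])
robot.line_to([x,y,.03-DZ],.2)
print(robot.line_to([x,y,.0105-DZ],.04,f_stop=5),robot.read_eef_pos()[2]+DZ,robot.read_opening())
robot.ungrasp();robot.sleep(.2)
robot.line_to([x,y,.16-DZ],.25)
# stand off so the rule is seen
robot.move_to([.603-.03,.018,.26-DZ],[np.pi,0,2.9])
robot.sleep(.1)
c=robot.calibration("wrist");w=robot.capture("wrist");s=robot.capture("side")
p0=[*place(np.array([[-.02,-.0345,0]]),*T)[0,:2],T[2]]
B=box(.12,.03,.004,.024)
print(robot.read_time(),robot.read_eef_pos())
print("rule px exp side",proj("side",place(B[[1,3,5,7]],*p0)).round(0).tolist())
print("bottle cap/base wrist exp",proj("wrist",[[.603,.018,.11],[.603,.018,0]],c).round(1).tolist())
cv2.imwrite("pics/k5.png",np.vstack([np.hstack([cv2.resize(s[220:360,390:570,::-1],(386,300)),cv2.resize(w[:,:,::-1],(414,300))])]))
cv2.imwrite("pics/k5w.png",w[:,:,::-1]);cv2.imwrite("pics/k5s.png",s[:,:,::-1])
E
```

```text
False 0.010299082644540193 0.3359573065888893
24.3167 [0.572762   0.01686599 0.22228444]
rule px exp side [[489.0, 323.0], [468.0, 311.0], [523.0, 280.0], [503.0, 271.0]]
bottle cap/base wrist exp [[332.9, 207.4], [330.5, 178.9]]
```

View pics/k5.png

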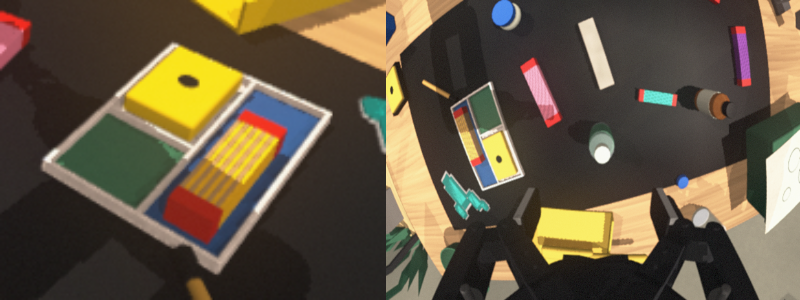

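The rule lies flat in the blue bay, with its top corners within about 5 px of expected. The bottle cap in the wrist view at (334,205) matches the predicted (333,207). Now the bottle.

```bash
python3 - <<'E'
from h import *
x,y=.603,.018
robot.line_to([x,y,.17-DZ],.2)
h1=robot.line_to([x,y,.049-DZ],.08,f_stop=5)
print(h1,robot.read_eef_pos()[2]+DZ,robot.read_wrist_force())
if not h1:
    robot.close(35);print(robot.read_opening(),robot.read_gripper_force())
    robot.line_to([x,y,.08-DZ],.08);print(robot.read_opening(),robot.read_gripper_force(),robot.read_time())
    cv2.imwrite("pics/k6.png",robot.capture("side")[60:260,280:520,::-1])
E
```

```text
False 0.04968618422287704 [-0.04942439 -0.36224034  0.25995377]
0.5037280844878159 35.65996994264424
0.4973868312995407 35.737528055906296 27.6083
```

View pics/k6.png

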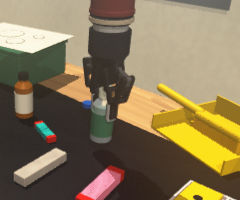

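The bottle is held upright and lifted, with the grip at about 43 mm. Carry it and place it.

```bash
python3 - <<'E'
from h import *
T=(.5452,-.2406,.0763)
x,y=place(np.array([[-.054,.0275,0]]),*T)[0,:2]
robot.line_to([.603,.018,.14-DZ],.15)
robot.line_to([x,y,.14-DZ],.15)
robot.line_to([x,y,.065-DZ],.12)
h=robot.line_to([x,y,.051-DZ],.025,f_stop=3)
print(h,robot.read_eef_pos(),robot.read_wrist_force(),robot.read_opening(),robot.read_time())
s=robot.capture("side")
cv2.imwrite("pics/k7.png",cv2.resize(s[150:360,350:600,::-1],(714,600)))
E
```

```text
True [ 0.4896353  -0.21741763  0.01641823] [-0.89603774 -0.0329611   5.3606972 ] 0.5083351492228543 31.3667
```

View pics/k7.png

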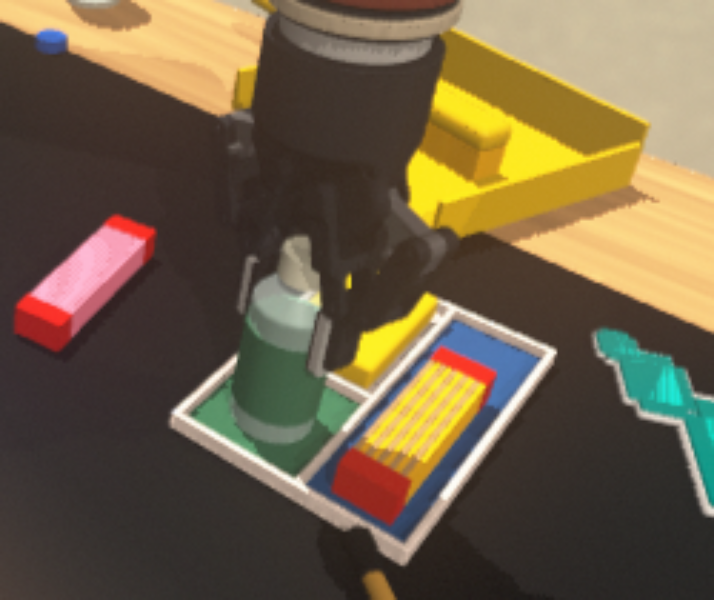

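The bottle stands in the green bay. Contact came 3.7 mm above the pick height, which matches the 4 mm floor. Release, retreat and check.

```bash
python3 - <<'E'
from h import *
robot.ungrasp();robot.sleep(.2)
e=robot.read_eef_pos()
robot.line_to([e[0],e[1],.2-DZ],.12)
robot.move_to([.45,.05,.22],[np.pi,0,2.9]);robot.sleep(.2)
b=place(np.array([[-.054,.0275,.102+.004]]),.5452,-.2406,.0763)
print(robot.read_time(),robot.read_opening())
out=[]
for n in("side","scene"):
    im=robot.capture(n);u,v=proj(n,b)[0];print(n,u,v)
    g=cv2.cvtColor(im,cv2.COLOR_RGB2HSV)[int(v)-14:int(v)+14,int(u)-16:int(u)+16]
    yy,xx=np.nonzero((g[...,1]<60)&(g[...,2]>150))
    if len(xx):
        uv=((xx.min()+xx.max())/2+int(u)-16,(yy.min()+yy.max())/2+int(v)-14);print("cap",uv,back(n,uv,.106),"want",b[0,:2])
    x0,y0=(int(u)-90,int(v)-50);x0=max(x0,0);out.append(cv2.resize(im[y0:y0+190,x0:x0+190,::-1],(400,400)))
cv2.imwrite("pics/k8.png",np.hstack(out))
E
```

```text
34.7667 0.9990610137376733
side 455.81626541500367 241.44994976271286
cap (np.float64(454.5), np.float64(243.0)) [ 0.4846774  -0.21811895] want [ 0.48926089 -0.21729621]
scene 225.89793537382474 148.07255011109015
cap (np.float64(227.0), np.float64(152.0)) [ 0.50345446 -0.2006804 ] want [ 0.48926089 -0.21729621]
```

View pics/k8.png

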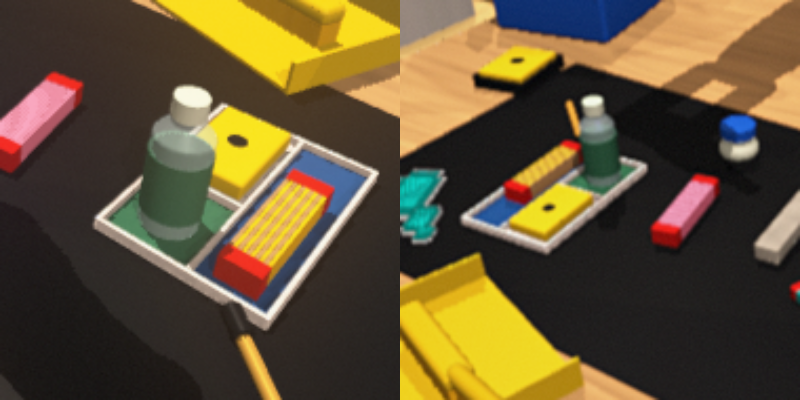

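The bottle stands upright in the green bay; its cap in the scene view is at about (227,147) against the expected (226,148). The rule lies flat in the blue bay, and the gripper is clear.

```bash
python3 -c "
from rig import robot
print(robot.hand_in())"
```

```text
the job is handed in; nothing more can be done
None
```

The job is handed in, with no verdict returned: the rule lies flat and released in the blue bay, and the bottle was then stood upright in the green bay and released, at about 35 s on the robot's clock; the first two tries at the rule closed on air, because the fingers end about 37 mm short of the reported TCP.

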